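# Feed a valve block through the sprung flap of a gauging box

### The job

Pick up the push bar and with it push the valve block along the infeed and through the sprung flap into the gauging box, until you feel it meet the stop plate hidden at the back; press the plate in by about a centimetre, but do not drive it to the end of its travel. Then draw the bar out so that the flap swings shut behind the block, and set the bar down on the bench top again, standing on its foot with the grip up, leaving the other things on the bench where they are.

Things in the scene. Friction and masses are not known exactly. Their poses are not given: they have to be found in the camera images.
- gauge_box: Fixed green steel box 300 long, 130 wide, 118 high (grey control on its hood: 156). Origin: on the bench under the middle of the gate in its front end; x axis: horizontal, the way in; z up. The box lies at x = 0 to 300 mm, its infeed at x < 0. Gate opening 76 wide, up to 82 mm above the bench, a lintel above. Roof clear for the first 130 mm, then steel.
- infeed_end (a point): Middle of the open outer end of the infeed, on its floor: 200 mm before the gate, 8 mm above the bench. The steel floor, 100 wide, runs from here level and straight through the gate to the back of the box. Guide rails stand on it: 60 mm apart inside, 84 outside, their tops 30 mm above the bench.
- flap (a joint): Plain steel flap 74 wide, 70 high, hinged at its top edge 82 mm above the bench. 0 = shut, hanging; up to 1.4 rad as it swings inward (never outward). A light spring shuts it (about 2 N at its lower edge) once the block's rear face is 72 mm past the gate. It rests on a bar pushed under it and can jam one drawn back low: keep the bar's underside about 32 mm above the bench.
- stop_plate (a joint): Stop plate out of sight inside the box, across the channel, its front face 185 to 232 mm beyond the gate, different each time. Value: how far it is pressed in (m): 0 at the start, 0.030 at the end of its travel. It takes about 5 N to move, 8 N at 25 mm, and stays where it is left.
- block_center (a point): Centre of the loose valve block: machined aluminium, 110 long (x), 54 wide (y), 45 high (z), 0.4 to 0.65 kg, round ports on top. It lies in the infeed before the flap, its front face 30 to 70 mm from the gate, its x axis along the infeed.
- bar_grip (a point): Centre of the push bar's upright black grip: 36 long (x), 24 wide (y: close the fingers across this), from 14 to 78 mm above the bar's underside; this point is 46 above it. The steel bar, 16 x 16, runs along x from 42 mm behind this point to 180 ahead; foot under the grip 50 wide, 16 high. 0.3 kg. It starts standing on the bench beside the infeed.
- bar_tip (a point): Middle of the flat front face of the push bar's white head (36 wide, 16 high, 12 thick): 180 mm ahead of the grip along the bar's x axis and 38 mm lower than the grip's centre.
- push_bar: The push bar: origin under the middle of the grip, on its underside; x axis along the bar to the head, z up.
- block: The valve block: origin at the centre of its underside.
- wood_holder: Bystander: wooden block with a round bore, 110 x 110 x 55; origin at the centre of its underside.
- plug_gauge: Bystander: steel plug gauge on a white round foot of 76 mm diameter, 129 high; origin at the centre of its underside.
- carton: Bystander: open cardboard box 120 x 85 x 60; origin at the centre of its underside.
There are look-alikes about, which are no part of the job. There is more than one size of the push_bar; the job needs the middle-sized.

How it is judged:
By the outcome, as a careful person would: the job done as asked, in the order asked, and still so for the second after the job is handed in, with the robot touching nothing.
It also fails if it takes over 61 s, if anything falls off the work surface, if the arm or the gripper's body presses on something with over 40 N, if the wrist force passes 120 N, or if a joint passes its speed limit or range.

### The arm

A 6-joint arm with a two-finger parallel gripper is mounted at the origin on the work surface. World frame = base frame: x ahead of the robot, y to its left, z up, the work surface at z = 0. Lengths are in mm, angles in rad, forces in N, time in s.
With the tool pointing down it reaches from about 275 to 850 mm from the base axis. Payload 19 kg.
Tool frame: the origin (TCP) lies midway between the tips of the shut fingers; the grasp point (between the pads) lies bot.hold_point_z behind it (bot.hold_point_z is the distance from the TCP to the grasp point, in mm); z points along the fingers, y is the line along which they close (so a half turn about z gives the same grasp; the last joint's range is limited). The gripper opens to 85 mm and grips with 20 to 120 N. Pads are 22 mm wide; open, the fingers measure 114 mm over their backs; the gripper's body (76 mm by 85 mm) begins 54 mm behind the grasp point. The pads swing forward as they close: fully open they stand 13 mm farther back than shut.
Start: joints at [-1.424, 0.15, 1.437, -0, 1.554, -0.134], TCP at [159.321, -552.455, 231.267] pointing down, gripper open.
Joint ranges: [-2.8, 2.8], [-0.68, 2.1], [0.12, 2.68], [-1.39, 4.53], [0.16, 2.79], [-2.81, 2.81]. Speed limits (rad/s): [1.89, 1.89, 2.22, 3.01, 3.01, 3.01].

### API

Orientations are given as a 3x3 rotation matrix whose columns are the frame's x, y, z axes.
In Python, from workcell import bot, viewer, order, nets gives the robot as it stands.
- The arm moves only by the shell command python3 -m pendant 'ROWS' [FORCE]. ROWS is a JSON object of lists of equal length, an entry for each row: "gripper": the finger opening in cm, from 0 to 8.54; "offset": the shift along the tool's x, y, z in cm, a list of three; "rot": the turn, a rotation vector about the tool's x, y, z in degrees, a list of three. A call has 1 to 20 rows; each row shifts and turns the commanded pose from where the row before left it, along the tool's axes as they then stand; what a row does not reach is not made up. A row lasts 1/12 s, in which the tool goes at most 41.7 mm and 7.16 degrees, less where a joint would pass 70% of its speed; a pose out of reach is approached as far as the arm can. A call is refused whole if a number of a shift passes 4.17 or a number of a turn 7.16, either way. A call with a gripper value outside its range is refused whole. The fingers move at their own pace and stop on an object; FORCE is the grip in N (left out, the last holds). Time passes only in rows, so rows that do not move let the fingers close. It gives the time, the measured TCP pose, the force, the opening and the grip force at its end, in the units of the state.
- bot.get_obs(): the state, without advancing time (a new reading comes with each control period).
- viewer.capture(name): name is "scene" or "side" or "wrist"; returns a dict with "img" (384x512x3 uint8, red, green, blue), "mtx" (3x3 intrinsics, pixels), "R" (3x3) and "t" (3): a world point X has camera coordinates R X + t; the wrist camera has in their place "mount" (4x4, takes a point from camera to tool coordinates, whose origin is the TCP and whose axes are the flange's). Camera axes: x right, y down, z forward; pixel columns grow to the right and rows downward; lengths in mm; the calibration is good to about 2 mm. A picture is of the moment at which its call begins: read the wrist's pose just before it. There is no depth.
- order.sign_off(): hands the job in; it is judged then, once.
Trained networks look in a picture, given as the dict that the camera call returned (one of the last four; its "shot" number tells which), for a name from the list of things; names that differ only in an ending like _2 or _b are one class to them, and where a whole thing is asked for, a point or a joint stands for the part that bears it (a point fixed in the world has none). Each returns a list of dicts, best first, with "confidence" (0 to 1); they miss things now and then, are a little off and sometimes report something else, mostly with a low value. They report only what shows in the picture. A call takes as long as a camera call. They do not tell look-alikes from the thing itself.
- nets.find_in(picture, query): "extent" ([left, top, width, height] as shares, 0 to 1, of the picture: columns of its width, rows of its height, round what is visible of it).
- nets.spot_point(picture, query): "location" ([column, row] as shares, 0 to 1, of the picture: columns of its width, rows of its height: a listed point, or the origin of a listed thing).
The state is a dict: "t": time; "joint_pos": joint angles; "qd": joint speeds; "joint_efforts": joint torques, N m; "ee_pos": TCP position; "eef_rot": TCP orientation; "force": force on the tool from outside, world axes, zero at the start; "torque": the same for the moment, N m; "finger_gap": finger opening in mm; "grip_force": force on a finger pad.
Only numpy, scipy, OpenCV 4.12 (cv2) and the standard library are available. Lean on these libraries where they do the work, as an engineer would, in place of code of your own. Each camera call takes 0.05 s, during which the arm holds its last target. There are 200 camera calls.

## Working session

There is one attempt and no reset: what is moved stays moved. The work goes in short steps, Python scripts to look and compute and a shell command to move; the robot and the scene stay as the last step left them, time stands still between calls to the robot, and variables do not carry over. Pictures are saved under pics/ and viewed, at most 10 in all, crops included, and the job is handed in when it is done.

```bash
mkdir -p pics; ls
cat > h.py <<'E'
import numpy as np, cv2
from workcell import bot, viewer, order, nets
def cap(n,save=None):
    p=viewer.capture(n)
    if save: cv2.imwrite('pics/'+save,p['img'][:,:,::-1])
    return p
def px(p,X):
    c=p['R']@np.array(X,float)+p['t']; u=p['mtx']@c; return u[:2]/u[2]
def ray(p,uv,z):
    d=p['R'].T@np.linalg.solve(p['mtx'],[uv[0],uv[1],1]); o=-p['R'].T@p['t']
    return o+d*(z-o[2])/d[2]
E
python3 - <<'E'
from h import *
print(bot.hold_point_z, bot.get_obs())
a=cap('scene');b=cap('side')
cv2.imwrite('pics/a.png',np.vstack([a['img'],b['img']])[:,:,::-1][:, :])
cv2.imwrite('pics/a.png',cv2.resize(np.hstack([a['img'],b['img']]),(800,300))[:,:,::-1])
cv2.imwrite('pics/s.png',cv2.resize(a['img'],(800,600))[:,:,::-1])
cv2.imwrite('pics/d.png',cv2.resize(b['img'],(800,600))[:,:,::-1])
Z=dict(gauge_box=0,infeed_end=8,block_center=30.5,bar_grip=46,bar_tip=8,push_bar=0,wood_holder=0,plug_gauge=0,carton=0)
for nm,p in(('scene',a),('side',b)):
  print(nm,-p['R'].T@p['t'])
  for q,z in Z.items():
    for r in nets.spot_point(p,q)[:4]:
      uv=np.array(r['location'])*[512,384]
      print(q,round(r['confidence'],2),uv.round(1),ray(p,uv,z).round(1))
E
```

```text
pics
18.700000000000003 {'t': 0.0, 'joint_pos': array([-1.42399793e+00,  1.50978935e-01,  1.43799327e+00, -8.39558966e-06,
        1.55381075e+00, -1.33988708e-01]), 'qd': array([-0.00057028, -0.00017187, -0.00010781, -0.00121468, -0.00085134,
       -0.00145948]), 'joint_efforts': array([ 8.94488439e-04, -7.13051391e+01, -5.70866489e+01, -8.07740093e-05,
        8.74481775e-03, -1.55908771e-05]), 'ee_pos': array([ 159.28898732, -552.24928024,  230.69828561]), 'eef_rot': array([[ 9.60837592e-01,  2.77112052e-01, -1.82412068e-04],
       [ 2.77112071e-01, -9.60836883e-01,  1.17627484e-03],
       [ 1.50691691e-04, -1.18075767e-03, -9.99999292e-01]]), 'force': array([ 0.00189829,  0.2432003 , -0.06443743]), 'torque': array([ 0.02299868,  0.04362271, -0.00041522]), 'grip_force': 0.0, 'finger_gap': 85.20746773642236}
scene [1279.60239079 -483.46139232  687.67275211]
gauge_box 0.97 [198.8 194.7] [ 448.3 -111.2    0. ]
infeed_end 0.74 [248.9 170.6] [428.9  96.8   8. ]
block_center 0.59 [231.1 172.8] [435.7  19.7  30.5]
bar_grip 0.84 [306.6 186.9] [651.7 165.1  46. ]
bar_grip 0.66 [324.1 14
[... 634 characters left out ...]
9] [442.2 103.9   8. ]
block_center 0.67 [184.8 225.8] [437.5   3.1  30.5]
bar_grip 0.88 [247.7 160.3] [652.9 173.6  46. ]
bar_grip 0.63 [189.9 133.7] [541.4 366.3  46. ]
bar_grip 0.53 [283.5 148.9] [768.7 191.4  46. ]
bar_tip 0.97 [218.  111.7] [684.9 548.2   8. ]
bar_tip 0.73 [263.3 135.9] [770.  337.5   8. ]
bar_tip 0.7 [283.5 213. ] [672.8 -15.4   8. ]
push_bar 0.88 [245.  176.1] [642.6 166.9   0. ]
push_bar 0.78 [188.5 146.9] [533.1 368.8   0. ]
push_bar 0.53 [282.8 155.4] [785.6 224.2   0. ]
wood_holder 0.92 [310.9 251.3] [ 679.7 -140.9    0. ]
plug_gauge 0.6 [307.9 195.3] [766.   31.2   0. ]
carton 0.88 [415.4 319.7] [ 778.9 -356.4   -0. ]
carton 0.18 [185.  224.7] [443.   37.9   0. ]
```

View pics/s.png

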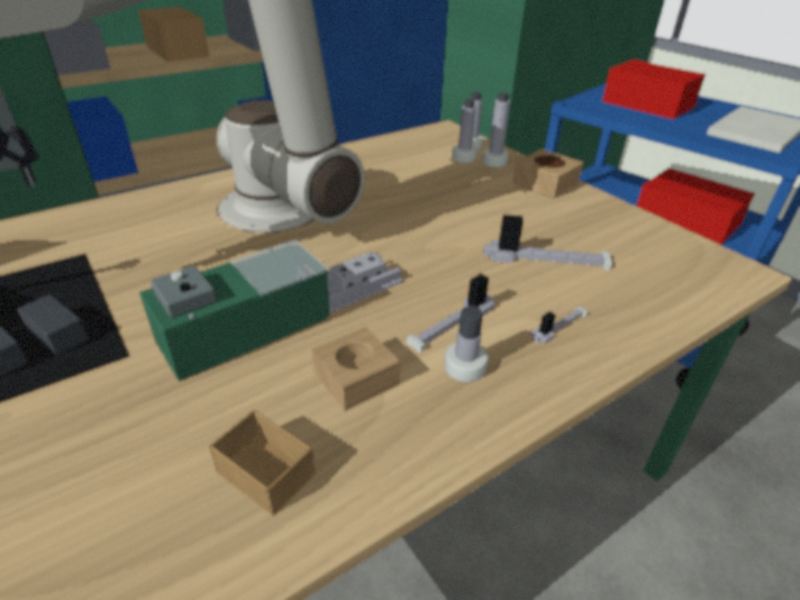

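View pics/d.png

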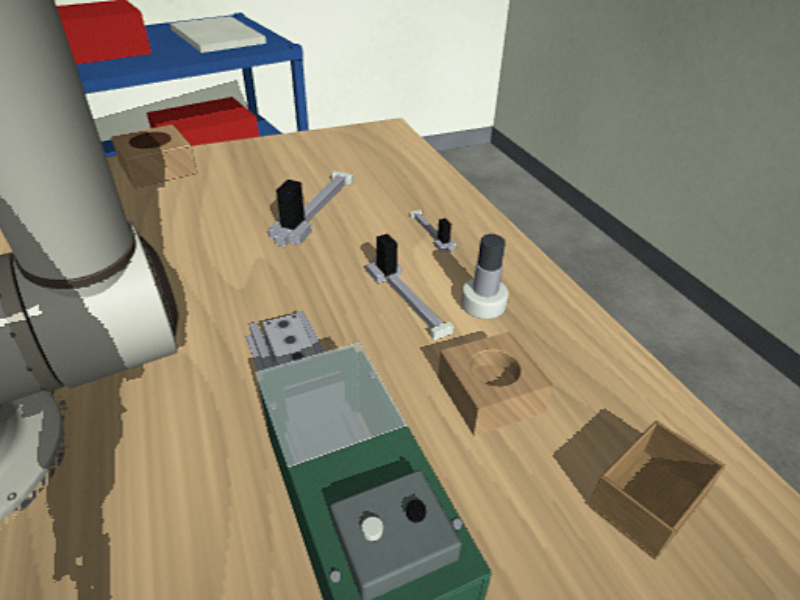

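Candidates for the push bar, in the 800-px scene view: large one (grip 510,235), one by the plug gauge (grip 478,290) and small one (grip 547,322). Grip-to-tip lengths come out at about 226, 188 and 110 mm or so, so I pick the one at (478,290). Moving to a raised viewpoint to check it in a close crop.

```bash
python3 -m pendant '{"gripper":[8.5,8.5,8.5,8.5,8.5,8.5,8.5,8.5,8.5,8.5,8.5,8.5],"offset":[[3.3,-0.1,-0.7],[3.3,-0.1,-0.7],[3.3,-0.1,-0.7],[3.3,-0.1,-0.7],[3.3,-0.1,-0.7],[3.3,-0.1,-0.7],[3.3,-0.1,-0.7],[3.3,-0.1,-0.7],[3.3,-0.1,-0.7],[3.3,-0.1,-0.7],[3.3,-0.1,-0.7],[3.3,-0.1,-0.7]],"rot":[[0,0,-3.2],[0,0,-3.2],[0,0,-3.2],[0,0,-3.2],[0,0,-3.2],[0,0,-3.2],[0,0,-3.2],[0,0,-3.2],[0,0,-3.2],[0,0,-3.2],[0,0,-3.2],[0,0,-3.2]]}'
python3 -m pendant '{"gripper":[8.5,8.5,8.5,8.5,8.5,8.5,8.5,8.5,8.5,8.5,8.5,8.5,8.5],"offset":[[3.3,-0.1,-0.5],[3.3,-0.1,-0.5],[3.3,-0.1,-0.5],[3.3,-0.1,-0.5],[3.3,-0.1,-0.5],[3.3,-0.1,-0.5],[3.3,-0.1,-0.5],[3.3,-0.1,-0.5],[3.3,-0.1,-0.5],[3.3,-0.1,-0.5],[3.3,-0.1,-0.5],[3.3,-0.1,-0.5],[0,0,0]],"rot":[[0,0,-3.2],[0,0,-3.2],[0,0,-3.2],[0,0,-3.2],[0,0,-3.2],[0,0,-3.2],[0,0,-3.2],[0,0,-3.2],[0,0,-3.2],[0,0,-3.2],[0,0,-3.2],[0,0,-3.2],[0,0,0]]}'
cat >> h.py <<'E'
def wcap(save=None):
    o=bot.get_obs(); p=cap('wrist',save)
    T=np.eye(4);T[:3,:3]=o['eef_rot'];T[:3,3]=o['ee_pos']
    C=np.linalg.inv(T@p['mount']); p=dict(p); p['R']=C[:3,:3];p['t']=C[:3,3]; return p
E
python3 - <<'E'
from h import *
p=wcap('w1.png'); print(p['mount'].round(2), bot.get_obs()['joint_pos'])
cv2.imwrite('pics/w1.png',cv2.resize(p['img'],(800,600))[:,:,::-1])
Z=dict(gauge_box=0,infeed_end=8,block_center=30.5,bar_grip=46,bar_tip=8,push_bar=0)
for q,z in Z.items():
    for r in nets.spot_point({**p},q)[:4]:
      uv=np.array(r['location'])*[512,384]
      print(q,round(r['confidence'],2),uv.round(1),ray(p,uv,z).round(1))
E
```

```text
t: 2.0
ee_pos: [477.2, -325.8, 315.5]
eef_rot: [[0.579, 0.816, -0.0], [0.816, -0.579, 0.0], [0.0, -0.0, -1.0]]
force: [-0.2, -0.3, 0.6]
finger_gap: 85.4
grip_force: 0.0
t: 3.08
ee_pos: [584.3, 51.3, 376.5]
eef_rot: [[-0.058, 0.998, 0.001], [0.998, 0.058, 0.001], [0.001, 0.002, -1.0]]
force: [-0.3, -0.2, 0.2]
finger_gap: 85.0
grip_force: 0.0
[[ 0.0000e+00 -9.5000e-01 -3.2000e-01  8.1750e+01]
 [ 1.0000e+00  0.0000e+00  0.0000e+00  1.3000e-01]
 [-0.0000e+00 -3.2000e-01  9.5000e-01 -1.4178e+02]
 [ 0.0000e+00  0.0000e+00  0.0000e+00  1.0000e+00]] [-4.79058163e-02  1.70456383e-01  1.12668780e+00  4.72503591e-04
  1.84356037e+00 -1.02531447e-01]
gauge_box 0.75 [185.2 215.6] [ 452.9 -106.3    0. ]
infeed_end 0.86 [175.6 117.3] [441.5  93.5   8. ]
block_center 0.62 [173.4 166.1] [440.6   7.   30.5]
bar_grip 0.93 [292.8  81.4] [644.4 164.4  46. ]
bar_grip 0.64 [379.7  49.3] [776.2 219.3  46. ]
bar_grip 0.23 [174.7 120. ] [450.   91.9  46. ]
bar_tip 0.73 [294.9 182.9] [673.6 -19.1   8. ]
push_bar 0.76 [293.1  82.8] [651.5 165.2   0. ]
push_bar 0.6 [372.5  54.7] [784.5 218.6   0. ]
```

View pics/w1.png

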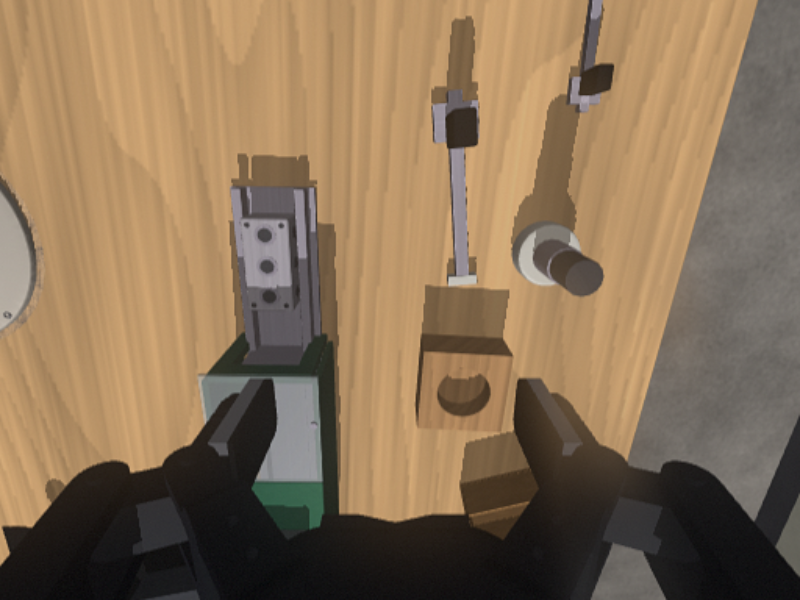

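The picture shows the middle bar with its grip at (462,127), head at (463,280), the infeed between (232,186) and (316,186), and the block at (267,262). Close crop for choice and accuracy:

Run:
```python
from h import *
p=wcap(); np.savez('w1.npz',**{k:p[k] for k in('img','mtx','R','t')})
cv2.imwrite('pics/c1.png',cv2.resize(p['img'][50:245,140:315],None,fx=3,fy=3,interpolation=cv2.INTER_CUBIC)[:,:,::-1])
```

```text
(no output)
```

View pics/c1.png

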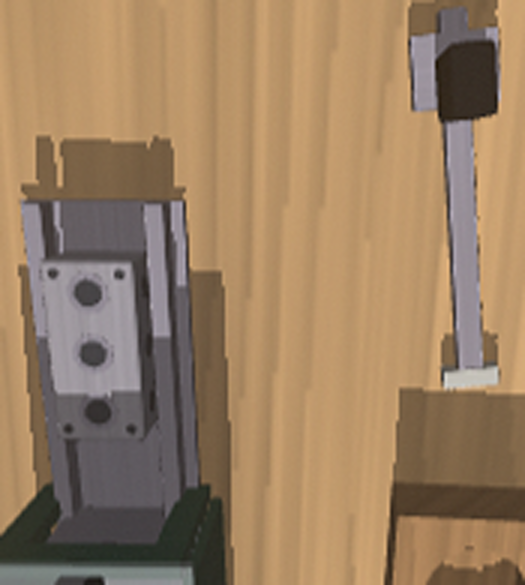

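Run:
```python
from h import *
from scipy.optimize import least_squares as ls
p=np.load('w1.npz')
print('cam',-p['R'].T@p['t'])
def W(P,b):
    x,y,a=P; c,s=np.cos(a),np.sin(a); return [x+c*b[0]-s*b[1], y+s*b[0]+c*b[1], b[2]]
def fit(x0,obs):
    f=lambda P:np.concatenate([(px(p,W([P[0],P[1],P[2]/100],b))-(np.array(u)/3+[140,50]))for u,b in obs])
    r=ls(f,[x0[0],x0[1],x0[2]*100],loss='soft_l1'); P=r.x.copy();P[2]/=100
    print(P.round(3),np.degrees(P[2]).round(2),(f(r.x)).reshape(-1,2).round(1).tolist()); return P
B=fit([446,-107,-1.55],[((185,200),(-200,50,8)),((165,205),(-200,42,30)),((145,205),(-200,30,30)),((40,205),(-200,-30,30)),((22,205),(-200,-42,30))])
K=fit([446,10,-1.55],[((42,260),(-55,-27,53)),((133,262),(-55,27,53)),((152,437),(55,27,53)),((62,437),(55,-27,53))])
for a in ((0,65,118),(0,-65,118),(0,30,30),(0,30,8),(0,-30,8),(0,42,30)): print(a,((px(p,W(B,a))-[140,50])*3).round())
G=fit([650,165,-1.5],[((443,371),(168,-18,16)),((497,368),(168,18,16)),((443,385),(180,-18,8)),((457,368),(168,-8,16)),((482,366),(168,8,16)),((445,120),(25,-8,16))])
for z in (16,78): print(z,[((px(p,W(G,(a,b,z)))-[140,50])*3).round().tolist() for a,b in ((18,12),(18,-12),(-18,12),(-18,-12),(25,-25),(-25,-25))])
g=W(G,(0,0,46)); print('grip',g)
for nm in('scene','side'):
    q=viewer.capture(nm)
    for P,z,n in((B,0,'gauge_box'),(G,46,'bar_grip'),(K,30.5,'block_center')):
        print(nm,n,px(q,W(P,(0,0,z))).round(1))
    for n in('infeed_end',): print(px(q,W(B,(-200,0,8))))
    print('tip',px(q,W(G,(180,0,8))))
```

```text
cam [580.79981845 126.99450832 516.89824554]
[ 450.901 -111.454   -1.515] -86.79 [[0.1, 0.5], [-0.1, -0.3], [-0.2, -0.2], [0.5, 0.0], [-0.3, 0.1]]
[445.067   5.399  -1.515] -86.78 [[-0.6, -0.5], [0.7, -1.4], [-0.4, 0.9], [0.2, 1.1]]
(0, 65, 118) [201. 583.]
(0, -65, 118) [-31. 585.]
(0, 30, 30) [170. 516.]
(0, 30, 8) [176. 502.]
(0, -30, 8) [ 89. 502.]
(0, 42, 30) [188. 516.]
[647.763 163.86   -1.425] -81.66 [[-0.4, -0.4], [0.4, -1.1], [-0.5, -0.2], [0.2, 0.1], [0.2, 0.0], [0.1, 4.3]]
16 [[479.0, 117.0], [438.0, 121.0], [477.0, 49.0], [434.0, 54.0], [416.0, 136.0], [411.0, 43.0]]
78 [[499.0, 112.0], [452.0, 117.0], [497.0, 35.0], [449.0, 40.0], [428.0, 134.0], [421.0, 27.0]]
grip [np.float64(647.7634871633142), np.float64(163.860086507242), 46]
scene gauge_box [199.1 195.1]
scene bar_grip [305.5 186.4]
scene block_center [228.9 175.4]
[248.56279073 172.77707215]
tip [264.02150239 220.78612652]
side gauge_box [205.9 271.4]
side bar_grip [247.2 162.6]
side block_center [187.9 224.3]
[178.42429095 209.11249801]
tip [283.67586864 212.60175534]
```

The crop confirms the middle bar: grip (467,80), plain bar, white head (470,377), ~180 mm by the fit. Moving above it.

```bash
python3 -m pendant '{"gripper":[8.5,8.5,8.5,8.5,8.5,8.5,8.5,8.5,8.5,8.5],"offset":[[1.33,0.94,2.9],[1.33,0.94,2.9],[1.33,0.94,2.9],[1.33,0.94,2.9],[1.33,0.94,2.9],[1.33,0.94,2.9],[1.33,0.94,2.9],[1.33,0.94,2.9],[0,0,0],[0,0,0]],"rot":[[0,0,-0.6],[0,0,-0.6],[0,0,-0.6],[0,0,-0.6],[0,0,-0.6],[0,0,-0.6],[0,0,-0.6],[0,0,-0.6],[0,0,0],[0,0,0]]}'
python3 - <<'E'
from h import *
p=wcap(); np.savez('w2.npz',**{k:p[k] for k in('img','mtx','R','t')})
cv2.imwrite('pics/w2.png',cv2.resize(p['img'],(800,600))[:,:,::-1])
for q,z in dict(bar_grip=46,push_bar=0,bar_tip=8).items():
    for r in nets.spot_point({**p},q)[:4]:
      uv=np.array(r['location'])*[512,384]
      print(q,round(r['confidence'],2),uv.round(1),ray(p,uv,z).round(1))
E
```

```text
t: 4.42
ee_pos: [649.6, 159.0, 141.7]
eef_rot: [[-0.134, 0.991, -0.003], [0.991, 0.134, -0.0], [0.0, -0.003, -1.0]]
force: [-0.3, -0.4, 1.0]
finger_gap: 84.9
grip_force: 0.0
bar_grip 0.95 [252.8 184.7] [648.9 165.6  46. ]
bar_grip 0.84 [404.9 143.7] [776.2 221.1  46. ]
push_bar 0.83 [252.4 174.2] [648.7 163.    0. ]
push_bar 0.57 [389.2 139.2] [785.1 219.8   0. ]
push_bar 0.24 [ 54.7 213.1] [430.1  86.5   0. ]
bar_tip 0.98 [424.7   2.7] [776.8 339.2   8. ]
bar_tip 0.57 [256.8 313.1] [678.7 -16.2   8. ]
```

View pics/w2.png

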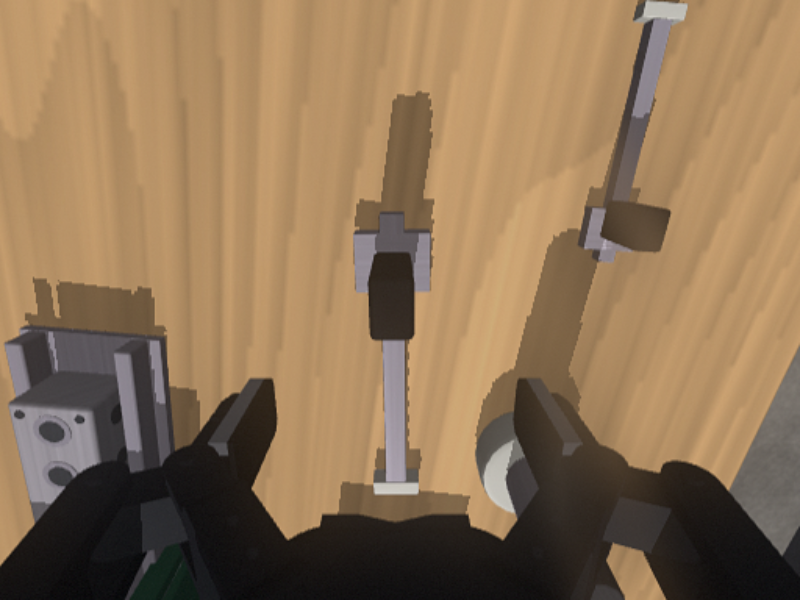

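The grip stands at (392,295) between the fingers, bar nearly parallel to the tool x axis, head at (396,488). Descend, grip, lift slightly.

```bash
python3 -m pendant '{"gripper":[8.5,8.5,8.5,8.5,8.5,8.5,2,1.5,1.5,1.5,1.5,1.5,1.5,1.5,1.5,1.5],"offset":[[0.3,0,2.6],[0.25,0,2.6],[0,0,2.6],[0,0,2.2],[0,0,1],[0,0,0],[0,0,0],[0,0,0],[0,0,0],[0,0,0],[0,0,0],[0,0,0],[0,0,0],[0,0,0],[0,0,0],[0,0,0]],"rot":[[0,0,-0.6],[0,0,-0.4],[0,0,0],[0,0,0],[0,0,0],[0,0,0],[0,0,0],[0,0,0],[0,0,0],[0,0,0],[0,0,0],[0,0,0],[0,0,0],[0,0,0],[0,0,0],[0,0,0]]}' 80
```

```text
t: 5.95
ee_pos: [649.9, 164.5, 34.4]
eef_rot: [[-0.151, 0.989, 0.002], [0.989, 0.151, 0.0], [0.0, 0.002, -1.0]]
force: [-0.3, 0.4, 6.8]
finger_gap: 23.1
grip_force: 79.7
```

```bash
python3 -m pendant '{"gripper":[1.5,1.5,1.5,1.5,1.5,1.5,1.5,1.5,1.5,1.5,1.5,1.5,1.5,1.5,1.5,1.5],"offset":[[0,0,-1.5],[0,0,-3],[0,0,-3],[0,0,-3],[1.31,-2.08,0],[1.31,-2.08,0],[1.31,-2.08,0],[1.31,-2.08,0],[1.31,-2.08,0],[1.31,-2.08,0],[1.31,-2.08,0],[1.31,-2.08,0],[1.31,-2.08,0],[1.31,-2.08,0],[0,0,0],[0,0,0]],"rot":[[0,0,0],[0,0,0],[0,0,0],[0,0,0],[0,0,0.55],[0,0,0.55],[0,0,0.55],[0,0,0.55],[0,0,0.55],[0,0,0.55],[0,0,0.55],[0,0,0.55],[0,0,0.55],[0,0,0.55],[0,0,0],[0,0,0]]}'
python3 - <<'E'
from h import *
o=bot.get_obs(); print(o['force'],o['torque'])
p=wcap(); cv2.imwrite('pics/w3.png',cv2.resize(p['img'],(800,600))[:,:,::-1])
for c in ('wrist','scene','side'):
  q=p if c=='wrist' else cap(c)
  for n in('bar_tip','block_center','bar_grip','infeed_end','gauge_box'):
    for r in nets.spot_point({**q},n)[:3]: 
      uv=np.array(r['location'])*[512,384]; print(c,n,round(r['confidence'],2),uv.round(1), ray(q,uv,{'bar_tip':112,'bar_grip':150,'infeed_end':8,'gauge_box':0}.get(n,30)).round(0))
E
```

```text
t: 7.28
ee_pos: [427.7, 272.6, 138.6]
eef_rot: [[-0.057, 0.998, 0.0], [0.998, 0.057, 0.0], [0.0, 0.0, -1.0]]
force: [0.2, 0.1, -2.0]
finger_gap: 23.2
grip_force: 79.5
[ 0.23398179  0.1158782  -1.97316272] [ 0.07969519 -0.00118035 -0.01788256]
wrist bar_tip 0.26 [254.2 252.4] [430. 250. 112.]
wrist bar_grip 0.95 [391.6  94.8] [487. 360. 150.]
wrist bar_grip 0.88 [253.8 253.9] [429. 273. 150.]
wrist infeed_end 0.78 [251.5 318.2] [437.  90.   8.]
scene bar_tip 0.78 [374.5 195.7] [849. 228. 112.]
scene bar_tip 0.76 [387.8 164.1] [763. 393. 112.]
scene bar_tip 0.63 [249.7 145.2] [433.  96. 112.]
scene block_center 0.66 [290.3 130.3] [299. 390.  30.]
scene block_center 0.61 [233.1 176.5] [457.  14.  30.]
scene bar_grip 0.8 [290.3 123.3] [436. 265. 150.]
scene bar_grip 0.76 [347.4 209. ] [877.  83. 150.]
scene bar_grip 0.63 [326.5 149.1] [637. 245. 150.]
scene infeed_end 0.78 [248.9 170.1] [426.  99.   8.]
side bar_tip 0.78 [219.8 111.3] [633. 348. 112.]
side bar_tip 0.64 [264.1 135.8] [699. 174. 112.]
side bar_tip 0.56 [172.7 174.3] [439.  90. 112.]
side block_center 0.59 [183.3 228. ] [433.  -2.  30.]
side block_center 0.38 [189.  231.4] [442. -17.  30.]
side bar_grip 0.95 [149.6 122.1] [425. 279. 150.]
side bar_grip 0.87 [285.5 147.5] [698.  49. 150.]
side bar_grip 0.85 [185.8 133.4] [498. 191. 150.]
side infeed_end 0.59 [177.6 206.8] [440.  97.   8.]
side gauge_box 0.58 [203.1 270.4] [ 446. -107.    0.]
```

View pics/w3.png

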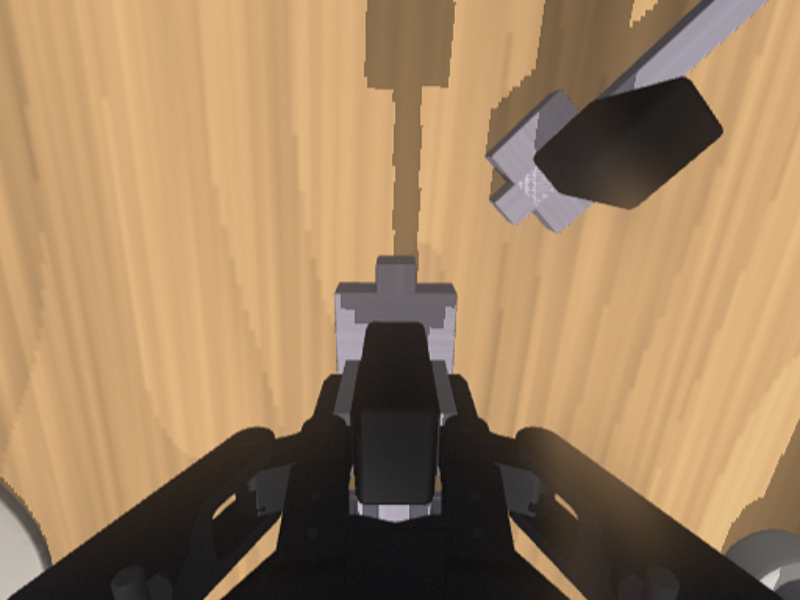

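Held square: the grip sits centred between the pads (395,430), the foot visible behind (395,320), the large look-alike to the right. Lower to the push height and start pushing.

```bash
python3 -m pendant '{"gripper":[1.5,1.5,1.5,1.5,1.5],"offset":[[0,0,2.4],[0,0,2.4],[0,0,2.4],[0,0,0],[0,0,0]],"rot":[[0,0,0],[0,0,0],[0,0,0],[0,0,0],[0,0,0]]}'
python3 - <<'E'
from h import *
p=cap('scene');q=cap('side')
for c in(p,q):
  for n in('bar_tip','bar_grip'):
    for r in nets.spot_point(c,n)[:3]:
      uv=np.array(r['location'])*[512,384]; print(n,round(r['confidence'],2),uv.round(1),ray(c,uv,40 if n=='bar_tip' else 78).round(0))
E
python3 -m pendant '{"gripper":[1.5,1.5,1.5,1.5,1.5,1.5,1.5,1.5,1.5,1.5],"offset":[[-0.8,0,0],[-0.8,0,0],[-0.8,0,0],[-0.8,0,0],[-0.8,0,0],[-0.8,0,0],[-0.8,0,0],[-0.8,0,0],[-0.8,0,0],[-0.8,0,0]],"rot":[[0,0,0],[0,0,0],[0,0,0],[0,0,0],[0,0,0],[0,0,0],[0,0,0],[0,0,0],[0,0,0],[0,0,0]]}'
```

```text
t: 8.6
ee_pos: [428.1, 271.9, 66.1]
eef_rot: [[-0.056, 0.998, -0.002], [0.998, 0.056, -0.001], [-0.001, -0.002, -1.0]]
force: [0.1, -0.7, -2.7]
finger_gap: 23.2
grip_force: 79.6
bar_tip 0.81 [387.5 166.8] [710. 487.  40.]
bar_tip 0.77 [245.  163.6] [425.  83.  40.]
bar_tip 0.28 [250.7 171.6] [477.  71.  40.]
bar_grip 0.84 [326.4 151.2] [561. 332.  78.]
bar_grip 0.83 [349.6 207.6] [822. 168.  78.]
bar_grip 0.65 [290.7 143.7] [453. 261.  78.]
bar_tip 0.71 [218.  111.7] [667. 486.  40.]
bar_tip 0.62 [176.1 198.5] [438.  91.  40.]
bar_tip 0.59 [263.4 137.8] [743. 277.  40.]
bar_grip 0.95 [155.5 145.8] [429. 280.  78.]
bar_grip 0.71 [284.5 146.9] [752. 154.  78.]
bar_grip 0.61 [188.1 133.3] [527. 315.  78.]
t: 9.73
ee_pos: [433.0, 191.4, 66.3]
eef_rot: [[-0.056, 0.998, -0.0], [0.998, 0.056, 0.0], [0.0, -0.0, -1.0]]
force: [-0.1, 3.0, -2.0]
finger_gap: 23.2
grip_force: 79.8
```

```bash
python3 -m pendant '{"gripper":[1.5,1.5,1.5,1.5,1.5,1.5,1.5,1.5,1.5],"offset":[[-0.9,0,0],[-0.9,0,0],[-0.9,0,0],[-0.9,0,0],[-0.9,0,0],[-0.9,0,0],[-0.9,0,0],[-0.9,0,0],[-0.9,0,0]],"rot":[[0,0,0],[0,0,0],[0,0,0],[0,0,0],[0,0,0],[0,0,0],[0,0,0],[0,0,0],[0,0,0]]}'
python3 -m pendant '{"gripper":[1.5,1.5,1.5,1.5,1.5,1.5,1.5,1.5,1.5],"offset":[[-0.9,0,0],[-0.9,0,0],[-0.9,0,0],[-0.9,0,0],[-0.9,0,0],[-0.9,0,0],[-0.7,0,0],[-0.5,0,0],[-0.4,0,0]],"rot":[[0,0,0],[0,0,0],[0,0,0],[0,0,0],[0,0,0],[0,0,0],[0,0,0],[0,0,0],[0,0,0]]}'
python3 - <<'E'
from h import *
a=cap('scene');b=cap('side')
cv2.imwrite('pics/m.png',np.hstack([cv2.resize(a['img'][100:260,90:290],(400,320),interpolation=cv2.INTER_CUBIC),cv2.resize(b['img'][140:340,110:310],(400,400),interpolation=cv2.INTER_CUBIC)[:320]])[:,:,::-1])
E
python3 -m pendant '{"gripper":[1.5,1.5,1.5,1.5,1.5],"offset":[[-0.3,0,0],[-0.3,0,0],[-0.3,0,0],[-0.3,0,0],[-0.3,0,0]],"rot":[[0,0,0],[0,0,0],[0,0,0],[0,0,0],[0,0,0]]}'
```

```text
t: 10.48
ee_pos: [437.4, 110.5, 66.4]
eef_rot: [[-0.056, 0.998, 0.0], [0.998, 0.056, 0.0], [0.0, 0.0, -1.0]]
force: [-0.1, 4.9, -0.8]
finger_gap: 23.0
grip_force: 80.0
t: 11.23
ee_pos: [441.3, 40.8, 66.3]
eef_rot: [[-0.055, 0.998, -0.0], [0.998, 0.055, 0.0], [0.0, -0.0, -1.0]]
force: [-1.3, 4.8, -2.1]
finger_gap: 23.5
grip_force: 80.1
t: 11.75
ee_pos: [442.1, 26.5, 66.3]
eef_rot: [[-0.056, 0.998, -0.0], [0.998, 0.056, 0.0], [0.0, -0.0, -1.0]]
force: [-1.0, 5.6, -1.0]
finger_gap: 23.3
grip_force: 80.1
```

View pics/m.png

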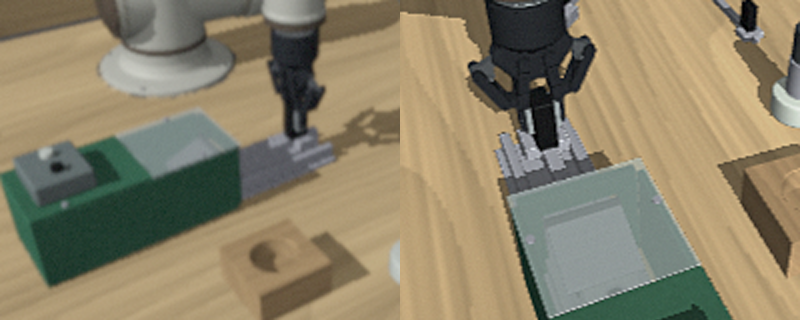

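The view shows the bar through the gate (the flap raised under the clear roof, right crop (600,260)). Continue slowly with force feedback.

```bash
for i in 1; do :; done
python3 -m pendant '{"gripper":[1.5,1.5,1.5,1.5],"offset":[[-0.3,0,0],[-0.3,0,0],[-0.3,0,0],[-0.3,0,0]],"rot":[[0,0,0],[0,0,0],[0,0,0],[0,0,0]]}' | grep -E 'ee_pos|^force'
python3 -m pendant '{"gripper":[1.5,1.5,1.5,1.5],"offset":[[-0.2,0,0],[-0.2,0,0],[-0.2,0,0],[-0.2,0,0]],"rot":[[0,0,0],[0,0,0],[0,0,0],[0,0,0]]}' | grep -E 'ee_pos|^force'
python3 -m pendant '{"gripper":[1.5,1.5],"offset":[[-0.2,0,0],[-0.2,0,0]],"rot":[[0,0,0],[0,0,0]]}' | grep -E 'ee_pos|^force'
python3 -m pendant '{"gripper":[1.5,1.5],"offset":[[-0.2,0,0],[-0.2,0,0]],"rot":[[0,0,0],[0,0,0]]}' | grep -E 'ee_pos|^force'
```

```text
ee_pos: [442.8, 14.6, 66.3]
force: [-0.6, 5.1, -1.3]
ee_pos: [443.2, 6.6, 66.3]
force: [-1.0, 5.6, -1.2]
ee_pos: [443.4, 2.6, 66.3]
force: [-0.8, 5.1, -0.9]
ee_pos: [443.6, -1.5, 66.1]
force: [-0.0, 3.8, -4.2]
```

Force z −4: the flap has dropped onto the bar (rear face ≈72 mm past the gate). Now feeling for the plate.

```bash
python3 -m pendant '{"gripper":[1.5,1.5],"offset":[[-0.15,0,0],[-0.15,0,0]],"rot":[[0,0,0],[0,0,0]]}' | grep -E 'ee_pos|^force'
python3 -m pendant '{"gripper":[1.5,1.5],"offset":[[-0.15,0,0],[-0.15,0,0]],"rot":[[0,0,0],[0,0,0]]}' | grep -E 'ee_pos|^force'
python3 -m pendant '{"gripper":[1.5,1.5],"offset":[[-0.15,0,0],[-0.15,0,0]],"rot":[[0,0,0],[0,0,0]]}' | grep -E 'ee_pos|^force'
```

```text
ee_pos: [443.8, -4.6, 66.2]
force: [-0.2, 3.1, -4.5]
ee_pos: [444.1, -7.6, 66.2]
force: [-0.9, 3.5, -5.2]
ee_pos: [444.2, -10.6, 66.3]
force: [-0.2, 2.5, -5.6]
```

```bash
python3 -m pendant '{"gripper":[1.5,1.5],"offset":[[-0.15,0,0],[-0.15,0,0]],"rot":[[0,0,0],[0,0,0]]}' | grep -E 'ee_pos|^force'
python3 -m pendant '{"gripper":[1.5,1.5],"offset":[[-0.15,0,0],[-0.15,0,0]],"rot":[[0,0,0],[0,0,0]]}' | grep -E 'ee_pos|^force'
python3 -m pendant '{"gripper":[1.5,1.5],"offset":[[-0.15,0,0],[-0.15,0,0]],"rot":[[0,0,0],[0,0,0]]}' | grep -E 'ee_pos|^force'
```

```text
ee_pos: [444.4, -13.6, 66.3]
force: [-1.0, 3.8, -5.0]
ee_pos: [444.6, -16.6, 66.3]
force: [-1.1, 3.0, -4.8]
ee_pos: [444.8, -19.6, 66.3]
force: [-1.5, 3.1, -4.8]
```

```bash
python3 -m pendant '{"gripper":[1.5,1.5],"offset":[[-0.15,0,0],[-0.15,0,0]],"rot":[[0,0,0],[0,0,0]]}' | grep -E 'ee_pos|^force'
python3 -m pendant '{"gripper":[1.5,1.5],"offset":[[-0.15,0,0],[-0.15,0,0]],"rot":[[0,0,0],[0,0,0]]}' | grep -E 'ee_pos|^force'
python3 -m pendant '{"gripper":[1.5,1.5],"offset":[[-0.15,0,0],[-0.15,0,0]],"rot":[[0,0,0],[0,0,0]]}' | grep -E 'ee_pos|^force'
```

```text
ee_pos: [444.9, -22.6, 66.3]
force: [0.1, 2.8, -4.7]
ee_pos: [445.1, -25.6, 66.3]
force: [-1.2, 3.3, -5.4]
ee_pos: [445.3, -28.6, 66.3]
force: [-0.3, 3.5, -5.5]
```

```bash
python3 -m pendant '{"gripper":[1.5,1.5],"offset":[[-0.15,0,0],[-0.15,0,0]],"rot":[[0,0,0],[0,0,0]]}' | grep -E 'ee_pos|^force'
python3 -m pendant '{"gripper":[1.5,1.5],"offset":[[-0.15,0,0],[-0.15,0,0]],"rot":[[0,0,0],[0,0,0]]}' | grep -E 'ee_pos|^force'
python3 -m pendant '{"gripper":[1.5,1.5],"offset":[[-0.15,0,0],[-0.15,0,0]],"rot":[[0,0,0],[0,0,0]]}' | grep -E 'ee_pos|^force'
```

```text
ee_pos: [445.5, -31.7, 66.3]
force: [-2.0, 3.8, -4.8]
ee_pos: [445.6, -34.6, 66.3]
force: [-0.0, 3.7, -5.2]
ee_pos: [445.7, -37.6, 66.3]
force: [-1.2, 3.2, -5.0]
```

```bash
python3 -m pendant '{"gripper":[1.5,1.5],"offset":[[-0.15,0,0],[-0.15,0,0]],"rot":[[0,0,0],[0,0,0]]}' | grep -E 'ee_pos|^force'
python3 -m pendant '{"gripper":[1.5,1.5],"offset":[[-0.15,0,0],[-0.15,0,0]],"rot":[[0,0,0],[0,0,0]]}' | grep -E 'ee_pos|^force'
python3 -m pendant '{"gripper":[1.5,1.5],"offset":[[-0.15,0,0],[-0.15,0,0]],"rot":[[0,0,0],[0,0,0]]}' | grep -E 'ee_pos|^force'
```

```text
ee_pos: [446.0, -40.6, 66.3]
force: [-1.7, 2.6, -5.0]
ee_pos: [446.1, -43.6, 66.3]
force: [-1.4, 3.4, -5.2]
ee_pos: [446.3, -46.1, 66.3]
force: [-2.2, 10.3, -2.0]
```

Contact felt: force jumps from 3.4 to 10.3 N at y ≈ −44.5. Press about 10 mm.

```bash
python3 -m pendant '{"gripper":[1.5,1.5],"offset":[[-0.15,0,0],[-0.15,0,0]],"rot":[[0,0,0],[0,0,0]]}' | grep -E 'ee_pos|^force|gap'
python3 -m pendant '{"gripper":[1.5,1.5,1.5,1.5],"offset":[[-0.15,0,0],[-0.15,0,0],[-0.15,0,0],[-0.15,0,0]],"rot":[[0,0,0],[0,0,0],[0,0,0],[0,0,0]]}' | grep -E 'ee_pos|^force|gap'
```

```text
ee_pos: [446.4, -49.0, 66.3]
force: [-2.6, 10.0, -2.3]
finger_gap: 23.1
ee_pos: [446.7, -54.9, 66.3]
force: [-2.0, 11.3, -2.9]
finger_gap: 23.6
```

```bash
python3 -m pendant '{"gripper":[1.5,1.5,1.5,1.5,1.5,1.5,1.5,1.5],"offset":[[0.2,0,0],[0.5,0,0],[0.8,0,0],[0.8,0,0],[0.8,0,0],[0.8,0,0],[0.8,0,0],[0.8,0,0]],"rot":[[0,0,0],[0,0,0],[0,0,0],[0,0,0],[0,0,0],[0,0,0],[0,0,0],[0,0,0]]}' | grep -E 'ee_pos|^force|gap'
python3 -m pendant '{"gripper":[1.5,1.5,1.5,1.5,1.5,1.5,1.5],"offset":[[0.8,0,0],[0.8,0,0],[0.8,0,0],[0.8,0,0],[0.8,0,0],[0.8,0,0],[0.8,0,0]],"rot":[[0,0,0],[0,0,0],[0,0,0],[0,0,0],[0,0,0],[0,0,0],[0,0,0]]}' | grep -E 'ee_pos|^force|gap'
```

```text
ee_pos: [443.7, 0.4, 66.3]
force: [0.3, -1.8, -5.3]
finger_gap: 23.0
ee_pos: [440.6, 56.2, 66.4]
force: [-0.9, 2.3, -0.5]
finger_gap: 22.9
```

```bash
python3 -m pendant '{"gripper":[1.5,1.5,1.5,1.5],"offset":[[0.8,0,0],[0.8,0,0],[0.8,0,0],[0.8,0,0]],"rot":[[0,0,0],[0,0,0],[0,0,0],[0,0,0]]}' | grep -E 'ee_pos|^force|gap'
python3 -m pendant '{"gripper":[1.5,1.5,1.5,1.5,1.5,1.5,1.5,1.5,1.5,1.5,1.5,1.5,1.5],"offset":[[1.5,0,0],[1.5,0,0],[1.5,0,0],[1.5,0,0],[1.5,0,0],[1.5,0,0],[1.5,0,0],[1.5,0,0],[1.5,0,0],[1.5,0,0],[1.5,0,0],[1,0,0],[0,0,0]],"rot":[[0,0,0],[0,0,0],[0,0,0],[0,0,0],[0,0,0],[0,0,0],[0,0,0],[0,0,0],[0,0,0],[0,0,0],[0,0,0],[0,0,0],[0,0,0]]}' | grep -E 'ee_pos|^force|gap'
python3 - <<'E'
from h import *
a=cap('scene');b=cap('side')
cv2.imwrite('pics/n.png',np.hstack([cv2.resize(a['img'][90:250,150:350],(400,320),interpolation=cv2.INTER_CUBIC),cv2.resize(b['img'][160:320,110:310],(400,320),interpolation=cv2.INTER_CUBIC)])[:,:,::-1])
E
```

```text
ee_pos: [438.8, 88.1, 66.4]
force: [1.0, 0.3, -3.4]
finger_gap: 23.1
ee_pos: [428.8, 263.7, 66.3]
force: [0.1, 0.1, -3.2]
finger_gap: 23.6
```

View pics/n.png

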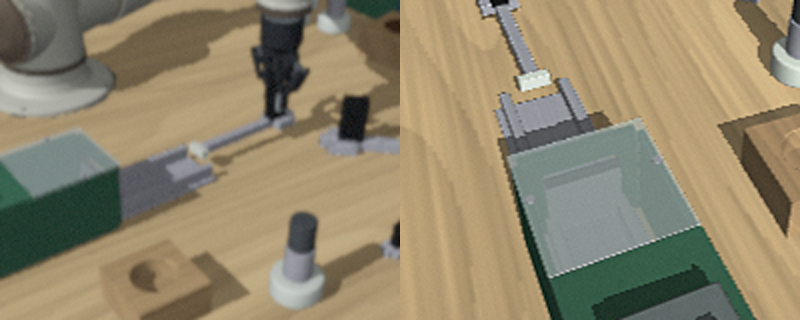

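The bar is fully out, the infeed is empty and the flap hangs shut in the gate. Now carry the bar back to its old clear spot.

```bash
python3 -m pendant '{"gripper":[1.5,1.5,1.5,1.5,1.5,1.5,1.5,1.5,1.5,1.5,1.5,1.5,1.5,1.5,1.5,1.5],"offset":[[0,0,-2],[0,0,-2.5],[0,0,-2.5],[0,0,0],[-1.22,2.1,0],[-1.22,2.1,0],[-1.22,2.1,0],[-1.22,2.1,0],[-1.22,2.1,0],[-1.22,2.1,0],[-1.22,2.1,0],[-1.22,2.1,0],[-1.22,2.1,0],[-1.22,2.1,0],[0,0,0],[0,0,0]],"rot":[[0,0,0],[0,0,0],[0,0,0],[0,0,0],[0,0,-0.55],[0,0,-0.55],[0,0,-0.55],[0,0,-0.55],[0,0,-0.55],[0,0,-0.55],[0,0,-0.55],[0,0,-0.55],[0,0,-0.55],[0,0,-0.55],[0,0,0],[0,0,0]]}'
python3 -m pendant '{"gripper":[1.5,1.5,1.5,1.5,1.5,1.5],"offset":[[0,0,2.2],[0,0,2.2],[0,0,2.2],[0,0,2],[0,0,1],[0,0,0]],"rot":[[0,0,0],[0,0,0],[0,0,0],[0,0,0],[0,0,0],[0,0,0]]}'
```

```text
t: 19.85
ee_pos: [650.4, 159.9, 135.1]
eef_rot: [[-0.149, 0.989, -0.001], [0.989, 0.149, -0.0], [-0.0, -0.001, -1.0]]
force: [-0.2, 0.3, -2.7]
finger_gap: 23.3
grip_force: 82.9
t: 20.35
ee_pos: [648.3, 161.2, 37.9]
eef_rot: [[-0.151, 0.989, -0.004], [0.989, 0.151, -0.0], [0.0, -0.004, -1.0]]
force: [0.2, 0.7, -2.9]
finger_gap: 23.2
grip_force: 82.8
```

```bash
python3 -m pendant '{"gripper":[1.5,1.5,1.5],"offset":[[0,0,0.1],[0,0,0.1],[0,0,0]],"rot":[[0,0,0],[0,0,0],[0,0,0]]}' | grep -E 'ee_pos|^force'
python3 -m pendant '{"gripper":[1.5,1.5,1.5],"offset":[[0,0,0.1],[0,0,0.05],[0,0,0]],"rot":[[0,0,0],[0,0,0],[0,0,0]]}' | grep -E 'ee_pos|^force'
```

```text
ee_pos: [650.5, 161.5, 39.6]
force: [-0.4, 0.2, -3.0]
ee_pos: [650.1, 161.4, 37.1]
force: [-1.1, 0.8, -2.7]
```

```bash
python3 -m pendant '{"gripper":[1.5,1.5,1.5],"offset":[[0,0,0.1],[0,0,0.1],[0,0,0]],"rot":[[0,0,0],[0,0,0],[0,0,0]]}' | grep -E 'ee_pos|^force'
python3 -m pendant '{"gripper":[1.5,1.5,1.5],"offset":[[0,0,0.1],[0,0,0],[0,0,0]],"rot":[[0,0,0],[0,0,0],[0,0,0]]}' | grep -E 'ee_pos|^force'
```

```text
ee_pos: [650.1, 161.5, 35.0]
force: [0.2, 0.9, 1.6]
ee_pos: [650.3, 161.6, 34.4]
force: [-1.5, 2.5, 5.0]
```

Standing on the bench (force now +5 N up). Release and rise.

```bash
python3 -m pendant '{"gripper":[3,4.5,6,8,8.5,8.5,8.5,8.5,8.5,8.5,8.5,8.5,8.5,8.5,8.5],"offset":[[0,0,0],[0,0,0],[0,0,0],[0,0,0],[0,0,0],[0,0,0],[0,0,0],[0,0,-1.5],[0,0,-2.5],[0,0,-3],[0,0,-3],[0,0,-3],[0,0,-3],[0,0,-3],[0,0,0]],"rot":[[0,0,0],[0,0,0],[0,0,0],[0,0,0],[0,0,0],[0,0,0],[0,0,0],[0,0,0],[0,0,0],[0,0,0],[0,0,0],[0,0,0],[0,0,0],[0,0,0],[0,0,0]]}'
python3 - <<'E'
from h import *
b=cap('side'); p=wcap()
cv2.imwrite('pics/z.png',np.hstack([cv2.resize(b['img'][90:345,90:345],(400,400)),cv2.resize(p['img'],(400,300))[:, :] if 0 else cv2.copyMakeBorder(cv2.resize(p['img'],(400,300)),0,100,0,0,0)])[:,:,::-1])
for q,z in dict(bar_grip=46,bar_tip=8,gauge_box=0,block_center=30).items():
  for c in(p,b):
    for r in nets.spot_point({**c},q)[:3]: print(q,round(r['confidence'],2),ray(c,np.array(r['location'])*[512,384],z).round(0))
E
```

```text
t: 22.6
ee_pos: [651.5, 161.6, 230.7]
eef_rot: [[-0.151, 0.988, 0.008], [0.989, 0.151, 0.001], [-0.0, 0.008, -1.0]]
force: [0.7, -0.0, -0.1]
finger_gap: 85.1
grip_force: 0.0
bar_grip 0.84 [652. 162.  46.]
bar_grip 0.8 [778. 221.  46.]
bar_grip 0.97 [655. 174.  46.]
bar_grip 0.57 [539. 374.  46.]
bar_grip 0.52 [771. 187.  46.]
bar_tip 0.95 [677. -22.   8.]
bar_tip 0.66 [776. 341.   8.]
bar_tip 0.76 [675. -19.   8.]
bar_tip 0.73 [679. 539.   8.]
bar_tip 0.63 [772. 336.   8.]
gauge_box 0.95 [ 450. -108.    0.]
gauge_box 0.59 [ 446. -111.    0.]
```

View pics/z.png

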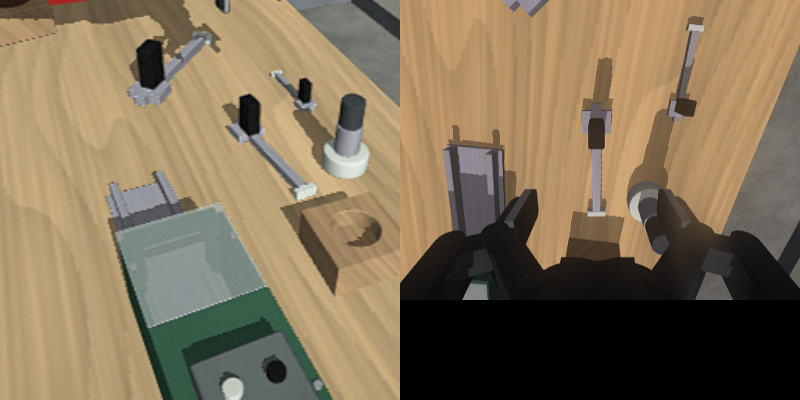

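Run:
```python
from h import *
b=cap('side')['img'][:,:,::-1]; a=cv2.resize(cv2.imread('pics/d.png'),(512,384),interpolation=cv2.INTER_AREA)
f=lambda i:cv2.resize(i[195:300,155:265],(400,382),interpolation=cv2.INTER_CUBIC)
cv2.imwrite('pics/y.png',np.hstack([f(a),f(b)]))
```

```text
(no output)
```

View pics/y.png

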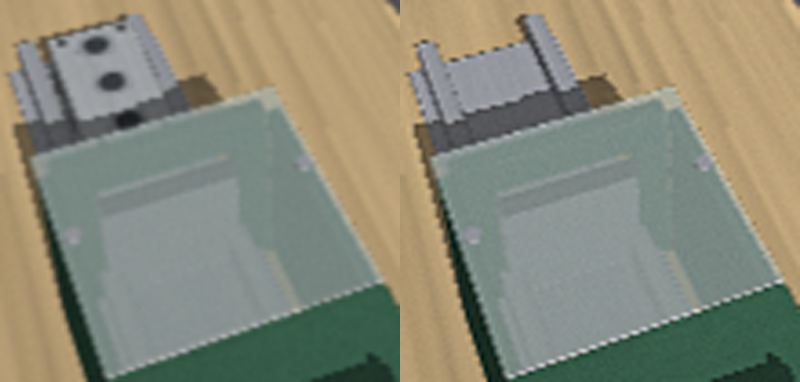

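The flap looks the same as it did shut at the start (panel at (570,230) matches the left crop), and the block is hidden inside. Handing in.

```bash
python3 -c "
from workcell import order
print(order.sign_off())"
```

```text
the job is handed in; nothing more can be done
None
```

The job is handed in: the valve block is in the gauging box with the stop plate pressed in about 10 mm (judged from arm travel after contact), the flap looks shut, and the push bar stands on its foot back where it started; nothing else was touched.

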